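# Seat the filter drawer and set the coolant throttle valve

### The arm

A 7-joint arm with a two-finger parallel gripper is mounted at the origin on the work surface. World frame = base frame: x ahead of the robot, y to its left, z up, the work surface at z = 0. Lengths are in m, angles in rad, forces in N, time in s.
With the tool pointing down it reaches from about 0.4 to 0.9 m from the base axis. Payload 5.6 kg.
Tool frame: the origin (TCP) lies at the very end of the fingers, on their centre line; the grasp point (between the pads) lies 19 mm behind it (manip.grasp_offset is the distance from the TCP to the grasp point, in m); z points along the fingers, y is the direction in which the jaws open and shut (so a half turn about z gives the same grasp; the last joint's range is limited). The gripper opens to 92 mm and grips with 3 to 60 N. Pads are 20 mm wide; open, the fingers measure 128 mm over their backs; the gripper's body (75 mm by 189 mm) begins 69 mm behind the grasp point.
Start: joints at [-1.237, 0.468, -0.012, 1.603, 0.006, 1.071, -0.056], TCP at [0.239, 0.604, 0.215] pointing down, gripper open.
Joint ranges: [-2.53, 2.53], [-0.31, 2.02], [-1.57, 1.55], [0.28, 2.44], [-1.29, 4.43], [0.15, 1.84], [-2.92, 2.92]. Speed limits (rad/s): [2.57, 2.57, 3.14, 3.14, 3.14, 3.14, 3.14].

### API

Orientations are given as a 3x3 rotation matrix whose columns are the frame's x, y, z axes.
In Python, from plant import manip, vision, ticket gives the robot as it stands.
- The arm moves only by the shell command python3 -m inch 'ROWS' [OPENING] [FORCE]. ROWS is JSON, one flat list of numbers, 6 for each row, row after row: the shift along the tool's x, y, z in units of 15 cm (1.0 is 15 cm), then the turn, a rotation vector about the tool's x, y, z in units of 90 degrees (1.0 is 90 degrees). A call has 1 to 5 rows; each row is the pose to reach, as a shift and turn from the pose commanded when the call began, along the tool's axes at that moment; what a row does not reach only later rows make up. A row lasts 1/8 s, in which the tool goes at most 62.5 mm and 10.7 degrees, less where a joint would pass 70% of its speed; a pose out of reach is approached as far as the arm can. A call with a number of a shift or a turn outside -1 to 1 is refused whole. A call with a gripper value outside its range is refused whole. OPENING is the opening, from 0 (shut) to 1 (fully open), set as the call begins (- or left out, the last holds). The fingers move at their own pace and stop on an object; FORCE is the grip in N (left out, the last holds). Time passes only in rows, so rows that repeat a pose let the fingers close. It gives the time, the measured TCP pose, the force and the opening at its end, in the units of the state.
- manip.get_state(): the state, without advancing time (a new reading comes with each control period).
- vision.camera(name): name is "scene" or "top" or "wrist"; returns a dict with "image" (400x640x3 uint8, red, green, blue), "range_z" (400x640 float32, m along the optical axis (not along the pixel's ray), 0 where there is no reading), "intrinsics" (3x3 intrinsics, pixels), "D" ([k1, k2, p1, p2, k3] as OpenCV has them; the pictures are not rectified), "pose" (4x4, takes a point from camera to world coordinates); the wrist camera has in their place "T_tool_cam" (4x4, takes a point from camera to tool coordinates, whose origin is the TCP and whose axes are the flange's). Camera axes: x right, y down, z forward; pixel columns grow to the right and rows downward; lengths in m; the calibration is good to about 2 mm. A picture is of the moment at which its call begins: read the wrist's pose just before it.
- ticket.close_job(): hands the job in, once; it reports no verdict.
The state is a dict: "time": time; "q": joint angles; "joint_velocities": joint speeds; "effort": joint torques, N m; "eef_pos": TCP position; "tcp_rot": TCP orientation; "contact_force": force on the tool from outside, world axes, zero at the start; "wrist_torque": the same for the moment, N m; "finger_gap": finger opening in m.
Only numpy, scipy, OpenCV 4.12 (cv2) and the standard library are available. Lean on these libraries where they do the work, as an engineer would, in place of code of your own. Each camera call takes 0.05 s, during which the arm holds its last target. There are 200 camera calls.

### The job

The lens edger's coolant filter has just been changed: first push the filter drawer fully home until its catch seats, then close the blue handwheel valve (clockwise seen from above) right down to its stop and back it off exactly two full turns from there. Finish with the gripper still holding the wheel's black crank handle at that setting, without letting go, so that a colleague can tighten the gland nut. Leave the bottle, the carton and the job tray where they are.

Things in the scene. Friction and masses are not known exactly. Their poses are not given: they have to be found in the camera images.
- filter_unit: White coolant filter unit, 240 deep (x) x 360 wide (y) x 140 high mm, fixed to the counter. Origin on the counter under the middle of its front face; +x runs into the unit, +y to its left seen from the robot. Drawer in the left part of the front (+y); the brass valve stands before the right part, its upright axis at (-85, -100) mm here. A gauge 70 mm tall stands on its top at (140, -100).
- filter_drawer (a joint): How far the filter drawer is open, m: 0 = fully home, front flush with the unit. It slides towards the unit's -x, travel 0.15. It runs with about 1.5 N of friction; a spring catch resists with up to 4 N more between 12 and 5 mm open, then snaps the drawer home.
- drawer_bar (a point): Middle of the drawer's steel bar handle: a level round bar 11 mm thick and 120 mm long along the unit's y, held by a post 47 mm either side of its middle, its axis 35 mm in front of the white drawer front and 96 mm above the counter (the unit's top is 44 mm higher, and starts 35 mm behind it when the drawer is home). The drawer front is 178 mm wide and reaches from 17 to 125 mm above the counter. Moves with the drawer.
- valve_wheel (a joint): Angle of the valve's blue handwheel, rad: 0 = closed, hard against its stop; grows anticlockwise seen from above as the valve opens, one full turn = 6.283; it can open to 21. It starts partly open. Turning takes about 0.15 N m, about 3 N at the handle, and it stays where it is left. The wheel is level, 108 mm across, its rim's top 138 mm above the counter, its hub's nut and stem end up to 149 mm. It does not rise as it turns.
- handle_grip (a point): Point on the axis of the black crank handle, 36 mm above its foot, 179 mm above the counter: the place to grip. Moves round the valve axis on a circle of 48 mm radius with the wheel; with the valve closed it lies from the axis towards the unit's -x.
- crank_handle: The black crank handle: an upright revolving round grip 20 mm thick and 60 mm tall on the wheel's rim, 143 to 203 mm above the counter. It spins freely on its own pin, so a gripper that holds it can carry it round the circle without turning. Origin at its foot.
- cleaner_bottle: Loose white bottle of lens cleaner, 50 mm across and 150 mm tall, standing left of the unit. Origin at the centre of its underside.
- pad_carton: Loose white and blue carton, 60 x 115 x 36 mm (x, y, z), lying in front of the valve. Origin at the centre of its underside.
- job_tray: Loose orange job tray, 130 x 180 x 32 mm (x, y, z), with two uncut lenses, right of the valve. Origin at the centre of its underside.

How it is judged:
By the outcome, as a careful person would: the job done as asked, in the order asked, and still so for the second after the job is handed in, while the arm keeps its last pose, push and grip.
It also fails if it takes over 72 s, if anything falls off the work surface, if the arm or the gripper's body presses on something with over 40 N, if the wrist force passes 120 N, or if a joint passes its speed limit or range.

## Working session

There is one attempt and no reset: what is moved stays moved. The work goes in short steps, Python scripts to look and compute and a shell command to move; the robot and the scene stay as the last step left them, time stands still between calls to the robot, and variables do not carry over. Pictures are saved under pics/ and viewed, about 8 in all and at most 12, crops included, and the job is handed in when it is done.

```bash
ls; mkdir -p pics; cat > h.py <<'E'
import numpy as np,cv2
from plant import manip,vision,ticket
def cam(n):
    s=manip.get_state(); c=vision.camera(n)
    if n=="wrist":
        T=np.eye(4);T[:3,:3]=s["tcp_rot"];T[:3,3]=s["eef_pos"];c["pose"]=T@np.array(c["T_tool_cam"])
    return c
def pts(c):
    h,w=c["range_z"].shape
    uv=np.stack(np.meshgrid(np.arange(w),np.arange(h)),-1).reshape(-1,1,2).astype(float)
    n=cv2.undistortPoints(uv,np.array(c["intrinsics"]),np.array(c["D"])).reshape(h,w,2)
    z=c["range_z"][...,None]
    P=np.concatenate([n*z,z],-1); T=np.array(c["pose"])
    return P@T[:3,:3].T+T[:3,3]
def ray(c,u,v,z):
    n=cv2.undistortPoints(np.array([[[u,v]]],float),np.array(c["intrinsics"]),np.array(c["D"])).ravel()
    T=np.array(c["pose"]);d=T[:3,:3]@[n[0],n[1],1];o=T[:3,3]
    return o+d*(z-o[2])/d[2]
def save(c,f): cv2.imwrite(f,c["image"][...,::-1])
E
python3 - <<'E'
from h import *
for n in("scene","top"):
    c=cam(n);save(c,f"pics/{n}0.png");print(n,np.round(c["pose"],3).tolist(),(c["range_z"]>0).mean())
s=manip.get_state();print(s["time"],s["eef_pos"],np.round(s["tcp_rot"],3).tolist(),s["finger_gap"])
print(np.round(cam("wrist")["T_tool_cam"],3).tolist())
E
```

```text
pics
scene [[-0.156, 0.831, -0.535, 1.004], [0.988, 0.14, -0.072, 0.043], [0.015, -0.539, -0.842, 0.87], [0.0, 0.0, 0.0, 1.0]] 0.99602734375
top [[0.013, -0.985, 0.175, 0.354], [-1.0, -0.015, -0.011, 0.02], [0.014, -0.174, -0.985, 1.156], [0.0, 0.0, 0.0, 1.0]] 0.99596875
0.1 [0.23906283 0.60390057 0.21375086] [[-0.93, 0.368, -0.0], [0.368, 0.93, -0.001], [-0.0, -0.002, -1.0]] 0.09182196739905417
[[-0.0, -0.956, -0.293, 0.084], [1.0, -0.0, -0.001, -0.001], [0.001, -0.293, 0.956, -0.17], [0.0, 0.0, 0.0, 1.0]]
```

View pics/scene0.png

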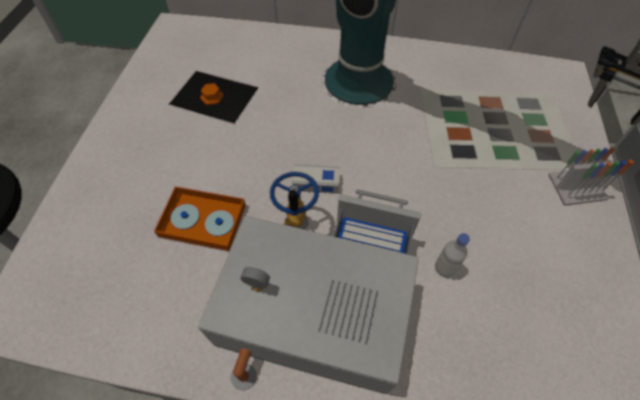

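View pics/top0.png

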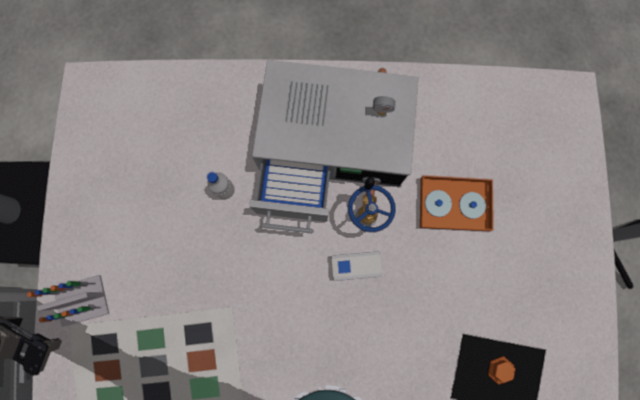

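The scene view shows the unit with its drawer open, the bar at about (382,198) and the blue wheel at (295,192). The top view shows the bar at (285,227), the wheel at (372,208) with its handle at (370,184) on the unit side, and the carton at (356,266).

```bash
cat > m.py <<'E'
from h import *
U=[]
for n in("top","scene"):
    c=cam(n);P=pts(c);im=c["image"].astype(int);hsv=cv2.cvtColor(c["image"],cv2.COLOR_RGB2HSV)
    m=(abs(P[...,2]-.14)<.008)&(hsv[...,1]<60)&(P[...,0]>.4)
    m=m.astype(np.uint8);k,l,st,ce=cv2.connectedComponentsWithStats(m);i=1+np.argmax(st[1:,4])
    r=cv2.minAreaRect(P[l==i][:,:2].astype(np.float32));print(n,"unit rect",r)
    print(np.round(cv2.boxPoints(r),4).tolist(), "z",np.median(P[l==i][:,2]))
    b=((hsv[...,0]>100)&(hsv[...,0]<130)&(hsv[...,1]>120)&(abs(P[...,2]-.132)<.015)).astype(np.uint8)
    k,l,st,ce=cv2.connectedComponentsWithStats(b);i=1+np.argmax(st[1:,4]);
    q=P[l==i];e=cv2.minEnclosingCircle(q[:,:2].astype(np.float32));print("wheel",e,np.median(q[:,2]))
    w=np.array(e[0])
    hd=(P[...,2]>.16)&(P[...,2]<.215)&(np.hypot(P[...,0]-w[0],P[...,1]-w[1])<.07)&(im.max(-1)<90)
    q=P[hd];print("handle",np.median(q,0),q.min(0),q.max(0),len(q))
    t=hd&(P[...,2]>.197);q=P[t];print("htop",q.mean(0) if len(q) else None,len(q))
    bb=(abs(P[...,2]-.098)<.008)&(P[...,0]<.6)&(P[...,0]>.35)&(P[...,1]>.02)&(P[...,1]<.3)
    q=P[bb]; 
    if len(q): print("bar",len(q),cv2.minAreaRect(q[:,:2].astype(np.float32)))
    # drawer front top edge
    d=(abs(P[...,2]-.123)<.005)&(P[...,1]>w[1]+.07)&(P[...,0]<.75);q=P[d]
    if len(q): print("front",len(q),cv2.minAreaRect(q[:,:2].astype(np.float32)))
E
python3 m.py
```

```text
top unit rect ((0.7386699914932251, -0.010056629776954651), (0.36132118105888367, 0.24133026599884033), 84.27020263671875)
[[0.600600004196167, -0.1777999997138977], [0.8406999707221985, -0.20190000534057617], [0.876800000667572, 0.15770000219345093], [0.6366000175476074, 0.18170000612735748]] z 0.14120833656256893
wheel ((0.5246731042861938, -0.08781149238348007), 0.05225899815559387) 0.13844649681661392
handle [ 0.56809145 -0.07682508  0.19981649] [ 0.56167291 -0.08796703  0.16068389] [ 0.57980985 -0.06902206  0.20654472] 99
htop [ 0.57098566 -0.07891851  0.20230898] 57
bar 584 ((0.539822518825531, 0.16051970422267914), (0.27203303575515747, 0.09339598566293716), 58.813316345214844)
front 680 ((0.47297197580337524, 0.3374413847923279), (0.18351563811302185, 0.7663377523422241), 22.359642028808594)
scene unit rect ((0.73897385597229, -0.011603251099586487), (0.36179253458976746, 0.2406821846961975), 84.0162582397461)
[[0.6003999710083008, -0.17900000512599945], [0.8398000001907349, -0.20409999787807465], [0.8774999976158142, 0.155799999833107], [0.6381000280380249, 0.1808999925851822]] z 0.14021605285676758
wheel ((0.530227541923523, -0.09015151113271713), 0.05297046899795532) 0.1377540631730319
handle [ 0.57889289 -0.07938995  0.19107025] [ 0.56422048 -0.08937982  0.16128675] [ 0.58356175 -0.07186701  0.20487174] 151
htop [ 0.57402896 -0.08114188  0.20200785] 52
bar 719 ((0.542641282081604, 0.15935462713241577), (0.27623075246810913, 0.09847364574670792), 63.00232696533203)
front 935 ((0.35875749588012695, 0.2634104788303375), (0.7457445859909058, 0.4990416467189789), 68.2582778930664)
```

```bash
cat >> h.py <<'E'
UX=np.array([.9948,-.1020]);UY=np.array([.1020,.9948]);O=np.array([.6189,.0015])
def u2w(x,y): return O+x*UX+y*UY
def w2u(P): d=P[...,:2]-O; return np.stack([d@UX,d@UY],-1)
E
cat > bar.py <<'E'
from h import *
for n in("top","scene"):
    c=cam(n);P=pts(c);u=w2u(P);z=P[...,2]
    f=(abs(z-.124)<.005)&(u[...,1]>-.03)&(u[...,1]<.19)&(u[...,0]<-.005)&(u[...,0]>-.2)
    q=u[f];print(n,"front",len(q),np.percentile(q,[3,50,97],axis=0).round(4).tolist() if len(q) else "")
    b=(abs(z-.099)<.008)&(u[...,1]>-.03)&(u[...,1]<.19)&(u[...,0]<(np.percentile(q[:,0],3)-.015 if len(q) else -.02))&(u[...,0]>-.24)
    q=u[b];print("bar",len(q),np.percentile(q,[2,50,98],axis=0).round(4).tolist(),np.percentile(z[b],[10,90]))
E
python3 bar.py
```

```text
top front 546 [[-0.1112, 0.0013], [-0.1039, 0.0843], [-0.096, 0.1662]]
bar 287 [[-0.1516, 0.0276], [-0.1459, 0.0835], [-0.1291, 0.1402]] [0.09846436 0.1044879 ]
scene front 635 [[-0.1099, -0.0021], [-0.1004, 0.0833], [-0.094, 0.1652]]
bar 292 [[-0.1499, 0.0249], [-0.1425, 0.0825], [-0.1287, 0.1374]] [0.09684325 0.10306123]
```

```bash
cat >> h.py <<'E'
from scipy.spatial.transform import Rotation as Rn
def goal(x,y,z,rot=True):
    "unit-frame goal -> row in tool units; prints full"
    s=manip.get_state();R=np.array(s["tcp_rot"]);w=u2w(x,y)
    d=R.T@(np.r_[w,z]-s["eef_pos"])/.15
    G=np.column_stack([np.r_[-UX,0],np.r_[UY,0],[0,0,-1]])
    r=Rn.from_matrix(R.T@G).as_rotvec()/(np.pi/2)
    u=w2u(np.array(s["eef_pos"]))
    print("t",round(s["time"],2),"u",u.round(4),"z",round(s["eef_pos"][2],4),"row",np.r_[d,r].round(3),"F",np.round(s["contact_force"],1),"gap",round(s["finger_gap"],4),"q7",round(s["q"][6],2))
E
python3 -c "
from h import *
goal(-.2,.083,.21)"
```

```text
t 0.35 u [-0.4392  0.5609] z 0.2144 row [-2.399 -2.634  0.03  -0.     0.    -0.175] F [ 0.7 -0.7  0.3] gap 0.0917 q7 -0.06
```

```bash
python3 -m inch '[-0.25,-0.25,0,0,0,-0.05, -0.5,-0.5,0,0,0,-0.1, -0.75,-0.75,0,0,0,-0.15, -1,-1,0,0,0,-0.175]' 0 && python3 -c "
from h import *
goal(-.2,.083,.21)"
```

```text
time: 0.85
eef_pos: [0.3241, 0.4081, 0.2147]
tcp_rot: [[-0.995, 0.1, 0.0], [0.1, 0.995, 0.0], [-0.0, 0.0, -1.0]]
contact_force: [0.5, 0.7, -0.2]
finger_gap: 0.0538
t 0.85 u [-0.3347  0.3744] z 0.2147 row [-8.950e-01 -1.944e+00  3.100e-02  0.000e+00  0.000e+00  1.000e-03] F [ 0.5  0.7 -0.2] gap 0.0538 q7 0.5
```

```bash
python3 -m inch '[-0.2,-0.35,0,0,0,0, -0.35,-0.7,0,0,0,0, -0.45,-1,0,0,0,0, -0.45,-1,0,0,0,0]' && python3 -m inch '[-0.2,-0.35,0.2,0,0,0, -0.4,-0.7,0.4,0,0,0, -0.44,-0.94,0.7,0,0,0,-0.44,-0.94,0.88,0,0,0,-0.44,-0.94,0.88,0,0,0]' && python3 -c "
from h import *
goal(-.17,.083,.083)"
```

```text
time: 1.35
eef_pos: [0.3764, 0.2503, 0.2149]
tcp_rot: [[-0.994, 0.108, 0.001], [0.108, 0.994, -0.0], [-0.001, -0.0, -1.0]]
contact_force: [-0.4, 0.3, -0.1]
finger_gap: 0.0143
time: 1.98
eef_pos: [0.4253, 0.1067, 0.0811]
tcp_rot: [[-0.995, 0.102, -0.004], [0.102, 0.995, -0.001], [0.004, -0.002, -1.0]]
contact_force: [-0.4, 1.5, 0.4]
finger_gap: 0.0003
t 1.98 u [-0.2033  0.0849] z 0.0811 row [-0.222 -0.013 -0.014 -0.001 -0.003  0.   ] F [-0.4  1.5  0.4] gap 0.0003 q7 1.24
```

```bash
python3 -m inch '[-0.2,0,0,0,0,0, -0.4,0,0,0,0,0, -0.58,0,0,0,0,0, -0.74,0,0,0,0,0,-0.85,0,0,0,0,0]' && python3 -c "
from h import *
goal(-.0505,.083,.083)" && python3 bar.py
```

```text
time: 2.6
eef_pos: [0.5542, 0.0958, 0.0839]
tcp_rot: [[-0.995, 0.099, -0.0], [0.099, 0.995, 0.001], [0.0, 0.001, -1.0]]
contact_force: [-3.4, 0.8, -0.2]
finger_gap: 0.0005
t 2.6 u [-0.074   0.0872] z 0.0839 row [-0.156 -0.028  0.006  0.001 -0.     0.002] F [-3.4  0.8 -0.2] gap 0.0005 q7 1.36
top front 160 [[-0.0236, -0.0031], [-0.0161, 0.0261], [-0.0087, 0.0504]]
bar 63 [[-0.0641, 0.0294], [-0.0562, 0.0373], [-0.0394, 0.0463]] [0.09808851 0.10387347]
scene front 529 [[-0.0616, -0.0015], [-0.0125, 0.0838], [-0.0062, 0.1654]]
bar 1 [[-0.0815, 0.086], [-0.0815, 0.086], [-0.0815, 0.086]] [0.1060376 0.1060376]
```

```bash
python3 -m inch '[-0.04,0,0,0,0,0, -0.08,0,0,0,0,0, -0.11,0,0,0,0,0, -0.14,0,0,0,0,0,-0.15,0,0,0,0,0]' && python3 -m inch '[-0.01,0,0,0,0,0,-0.02,0,0,0,0,0,-0.02,0,0,0,0,0]' && python3 -c "
from h import *
goal(-.0505,.083,.083)"
```

```text
time: 3.32
eef_pos: [0.5723, 0.0925, 0.0823]
tcp_rot: [[-0.995, 0.101, -0.008], [0.101, 0.995, 0.001], [0.008, 0.0, -1.0]]
contact_force: [-10.2, 2.3, 6.8]
finger_gap: 0.0001
time: 3.7
eef_pos: [0.5778, 0.092, 0.0824]
tcp_rot: [[-0.995, 0.101, -0.002], [0.101, 0.995, 0.001], [0.002, 0.001, -1.0]]
contact_force: [-3.8, 2.4, 0.0]
finger_gap: -0.0001
t 3.7 u [-0.0501  0.0858] z 0.0824 row [ 0.003 -0.019 -0.004  0.    -0.001  0.001] F [-3.8  2.4  0. ] gap -0.0001 q7 1.37
```

```bash
python3 -m inch '[-0.015,0,0,0,0,0,-0.03,0,0,0,0,0,-0.03,0,0,0,0,0]' && python3 -c "
from h import *
goal(-.0505,.083,.083)"; python3 bar.py
```

```text
time: 4.08
eef_pos: [0.5786, 0.0919, 0.0822]
tcp_rot: [[-0.995, 0.101, -0.01], [0.101, 0.995, 0.001], [0.01, -0.0, -1.0]]
contact_force: [-14.4, 3.2, 10.2]
finger_gap: 0.0006
t 4.08 u [-0.0493  0.0858] z 0.0822 row [ 0.008 -0.019 -0.006 -0.    -0.007  0.001] F [-14.4   3.2  10.2] gap 0.0006 q7 1.38
top front 0 
bar 49 [[-0.0388, 0.0281], [-0.0317, 0.0369], [-0.0216, 0.0448]] [0.09833328 0.10370683]
scene front 38 [[-0.0402, 0.0691], [-0.0387, 0.0836], [-0.0377, 0.0986]]Traceback (most recent call last):
  File "bar.py", line 7, in <module>
    q=u[b];print("bar",len(q),np.percentile(q,[2,50,98],axis=0).round(4).tolist(),np.percentile(z[b],[10,90]))
                              ~~~~~~~~~~~~~^^^^^^^^^^^^^^^^^^^^
    return _quantile_unchecked(
        a, q, axis, out, overwrite_input, method, keepdims, weights)
    return _ureduce(a,
                    func=_quantile_ureduce_func,
    ...<5 lines>...
                    overwrite_input=overwrite_input,
                    method=method)
    r = func(a, **kwargs)
    result = _quantile(arr,
                       quantiles=q,
    ...<2 lines>...
                       out=out,
                       weights=wgt)
    slices_having_nans = np.isnan(arr[-1, ...])
                                  ~~~^^^^^^^^^
IndexError: index -1 is out of bounds for axis 0 with size 0
```

```bash
python3 -m inch '[0.15,0,0,0,0,0, 0.35,0,0,0,0,0, 0.35,0,-0.4,0,0,0, 0.35,-0.2,-0.8,0,0,0,0.35,-0.5,-1,0,0,0]' 1 && python3 - <<'E'
from h import *
goal(-.039,-.086,.235)
c=cam("wrist");save(c,"pics/w1.png")
c=cam("top");u=w2u(pts(c))
P=pts(c);z=P[...,2]
m=(z>.2-.008)&(z<.21)&(abs(u[...,0]+.085)<.07)&(abs(u[...,1]+.1)<.07)
print(u[m].mean(0),m.sum())
c2=c["image"][50:250,200:420,::-1];cv2.imwrite("pics/t1.png",cv2.resize(c2,None,fx=3,fy=3))
E
```

```text
time: 4.8
eef_pos: [0.5256, 0.0213, 0.236]
tcp_rot: [[-0.995, 0.099, 0.007], [0.099, 0.995, 0.0], [-0.006, 0.001, -1.0]]
contact_force: [0.6, -0.8, -1.2]
finger_gap: 0.0488
t 4.8 u [-0.0948  0.0102] z 0.236 row [-0.37  -0.643  0.008  0.001  0.004  0.002] F [ 0.6 -0.8 -1.2] gap 0.0488 q7 1.43
[nan nan] 0<stdin>:7: RuntimeWarning: Mean of empty slice.
  ret = um.true_divide(
```

View pics/t1.png

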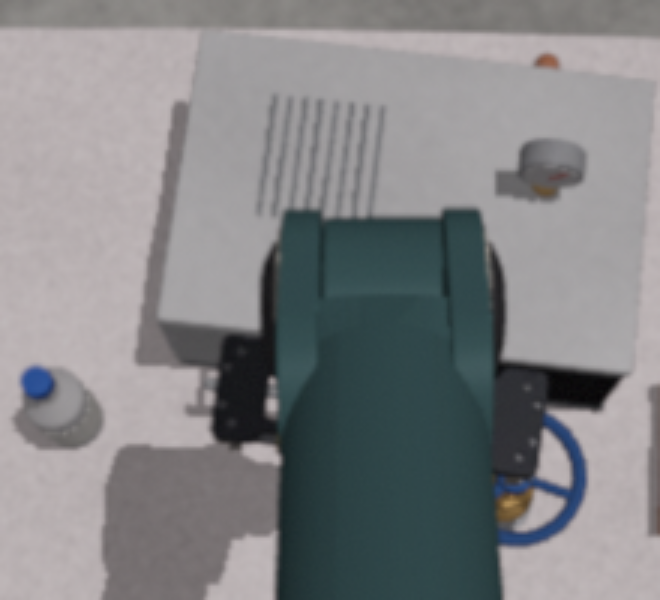

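View pics/w1.png

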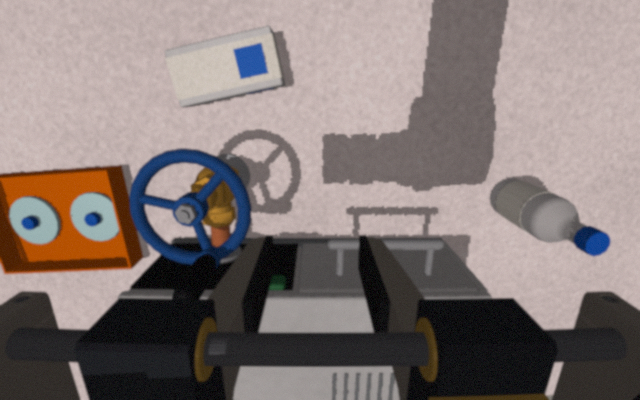

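The top crop shows the arm over the unit with the wheel at its right. The wrist view shows the drawer front closed behind the bar at (392,210), the hub nut at (185,213), and the handle's foot near (200,258), just beyond the left finger.

```bash
python3 - <<'E'
from h import *
c=cam("wrist");print("hub",w2u(ray(c,185,213,.149)),"foot",w2u(ray(c,202,260,.143)))
hsv=cv2.cvtColor(c["image"],cv2.COLOR_RGB2HSV);P=pts(c)
b=((hsv[...,0]>100)&(hsv[...,0]<130)&(hsv[...,1]>120)).astype(np.uint8);b[:,:125]=0;b[:140]=0;b[270:]=0;b[:,255:]=0
k,l,st,ce=cv2.connectedComponentsWithStats(b);i=1+np.argmax(st[1:,4]);print(st[i])
vs,us=np.nonzero(l==i)
Q=np.array([w2u(ray(c,u,v,.134)) for u,v in zip(us,vs)]).astype(np.float32);print("wheel",cv2.minEnclosingCircle(Q))
print(pts(c)[225,390])
goal(-.039,-.086,.235)
E
```

```text
hub [-0.08581293 -0.10600973] foot [-0.03867371 -0.0990871 ]
[ 138  149  117  117 4976]
wheel ((-0.0822850912809372, -0.10013812780380249), 0.05537872016429901)
[6.16260687e-01 1.03830436e-01 2.91297746e-04]
t 4.95 u [-0.0946  0.0071] z 0.2352 row [-0.374 -0.619  0.004  0.     0.004 -0.003] F [-0.  -0.  -0.7] gap 0.0601 q7 1.43
```

```bash
python3 -m inch '[-0.15,-0.3,0,0,0,0, -0.37,-0.64,-0.03,0,0,0, -0.37,-0.64,-0.03,0,0,0,-0.37,-0.64,-0.03,0,0,0]' && python3 - <<'E'
from h import *
goal(-.038,-.088,.160)
c=cam("wrist");save(c,"pics/w2.png")
E
```

```text
time: 5.45
eef_pos: [0.5687, -0.0785, 0.2358]
tcp_rot: [[-0.995, 0.101, -0.002], [0.101, 0.995, 0.001], [0.002, 0.0, -1.0]]
contact_force: [0.3, 0.7, 0.1]
finger_gap: 0.0919
t 5.45 u [-0.0418 -0.0847] z 0.2358 row [-0.026 -0.022  0.505  0.    -0.001  0.001] F [0.3 0.7 0.1] gap 0.0919 q7 1.65
```

View pics/w2.png

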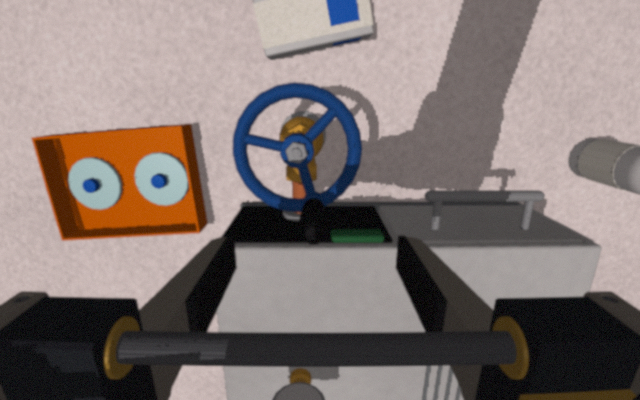

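The wrist view shows the hub at (296,152), the handle from its foot at (311,206) to its top at about (313,238), between the open fingers, and the drawer closed flush.

```bash
python3 - <<'E'
from h import *
c=cam("wrist");P=pts(c)
print("hub",w2u(ray(c,296,152,.149)),"foot",w2u(ray(c,311,205,.143)),"top",w2u(ray(c,313,237,.203)))
u=w2u(P);m=(P[...,2]>.15)&(P[...,2]<.21)&(abs(u[...,0]+.04)<.03)&(abs(u[...,1]+.088)<.03)
print(m.sum(),u[m].min(0),u[m].max(0),P[m][:,2].max(),u[m&(P[...,2]>.198)].mean(0))
goal(-.038,-.088,.160)
E
```

```text
hub [-0.08592517 -0.10020504] foot [-0.04044733 -0.0886495 ] top [-0.0373513  -0.08650153]
1059 [-0.04938474 -0.09760261] [-0.03089011 -0.07739373] 0.20462513751697037 [-0.04017679 -0.08726105]
t 5.55 u [-0.042  -0.0839] z 0.2363 row [-0.027 -0.028  0.509  0.    -0.001  0.002] F [-0.7  0.5  0.5] gap 0.0922 q7 1.65
```

```bash
python3 -m inch '[-0.02,-0.02,0.2,0,0,0, -0.02,-0.02,0.4,0,0,0, -0.02,-0.02,0.51,0,0,0, -0.02,-0.02,0.51,0,0,0]' && python3 -m inch '[0,0,0,0,0,0,0,0,0,0,0,0,0,0,0,0,0,0,0,0,0,0,0,0,0,0,0,0,0,0]' 0 25 && python3 -c "
from h import *
goal(-.0388,-.087,.160)"
```

```text
time: 6.05
eef_pos: [0.5709, -0.082, 0.1596]
tcp_rot: [[-0.995, 0.1, -0.002], [0.1, 0.995, 0.0], [0.002, 0.0, -1.0]]
contact_force: [-0.5, 0.2, -0.2]
finger_gap: 0.0919
time: 6.68
eef_pos: [0.5716, -0.0831, 0.1607]
tcp_rot: [[-0.995, 0.102, 0.0], [0.102, 0.995, 0.0], [-0.0, 0.0, -1.0]]
contact_force: [0.3, 0.6, -0.6]
finger_gap: 0.0438
t 6.67 u [-0.0384 -0.089 ] z 0.1607 row [0.003 0.013 0.005 0.    0.    0.   ] F [ 0.3  0.6 -0.6] gap 0.0438 q7 1.69
```

```bash
python3 -m inch '[0,0,0,0,0,0,0,0,0,0,0,0,0,0,0,0,0,0,0,0,0,0,0,0]' && python3 -c "
from h import *
goal(-.0388,-.087,.160)
# rows for clockwise circle by 36deg from a0
a0=np.deg2rad(15.7)
for k in range(1,6):
    a=a0-np.deg2rad(36*k); d=.048*np.array([np.cos(a)-np.cos(a0),np.sin(a)-np.sin(a0)]); print(k,np.round([-d[0]/.15,d[1]/.15],3))
"
```

```text
time: 7.18
eef_pos: [0.5718, -0.0823, 0.1606]
tcp_rot: [[-0.995, 0.101, 0.0], [0.101, 0.995, 0.001], [-0.0, 0.001, -1.0]]
contact_force: [0.2, 2.9, -0.3]
finger_gap: 0.0194
t 7.17 u [-0.0383 -0.0882] z 0.1606 row [0.003 0.008 0.004 0.001 0.    0.   ] F [ 0.2  2.9 -0.3] gap 0.0194 q7 1.69
1 [ 0.008 -0.198]
2 [ 0.131 -0.353]
3 [ 0.321 -0.406]
4 [ 0.506 -0.338]
5 [ 0.616 -0.173]
```

```bash
python3 -m inch '[-0.012,-0.087,0,0,0,0, 0.049,-0.275,0,0,0,0, 0.209,-0.391,0,0,0,0, 0.407,-0.391,0,0,0,0,0.567,-0.275,0,0,0,0]' && cat > g.py <<'E'
from h import *
s=manip.get_state();u=w2u(np.array(s["eef_pos"]))-[-.085,-.1]
f=np.array(s["contact_force"][:2]);a=np.arctan2(u[1],u[0])
fu=np.array([f@UX,f@UY])
print("t",round(s["time"],2),"ang",round(np.rad2deg(a),1),"r",round(np.hypot(*u)*1e3,1),"rel mm",(u*1e3).round(1),"Frad",round(fu@[np.cos(a),np.sin(a)],1),"Ftan(ccw+)",round(fu@[-np.sin(a),np.cos(a)],1),"Fz",round(s["contact_force"][2],1),"gap",round(s["finger_gap"],4),"z",round(s["eef_pos"][2],4),np.round(s["q"],2))
E
python3 g.py
```

```text
time: 7.8
eef_pos: [0.484, -0.1167, 0.1607]
tcp_rot: [[-0.995, 0.104, 0.005], [0.104, 0.995, -0.001], [-0.005, -0.001, -1.0]]
contact_force: [15.7, 4.8, -12.4]
finger_gap: 0.0198
t 7.8 ang -139.9 r 48.6 rel mm [-37.1 -31.3] Frad -15.6 Ftan(ccw+) 4.9 Fz -12.4 gap 0.0198 z 0.1607 [-0.1   0.28  0.32  2.04 -0.12  0.83  1.75]
```

```bash
python3 -m inch '[0,0,0,0,0,0]'; python3 g.py
```

```text
time: 7.92
eef_pos: [0.4825, -0.1134, 0.1606]
tcp_rot: [[-0.995, 0.1, 0.001], [0.1, 0.995, 0.002], [-0.001, 0.002, -1.0]]
contact_force: [2.7, 5.0, -3.2]
finger_gap: 0.0194
t 7.92 ang -144.1 r 48.2 rel mm [-39.  -28.2] Frad -4.9 Ftan(ccw+) -3.0 Fz -3.2 gap 0.0194 z 0.1606 [-0.1   0.28  0.31  2.04 -0.12  0.84  1.75]
```

```bash
python3 -m inch '[0.045,0.089,0,0,0,0,0.061,0.188,0,0,0,0,0.059,0.222,0,0,0,0,0.059,0.222,0,0,0,0]'; python3 g.py
```

```text
time: 8.43
eef_pos: [0.4766, -0.0847, 0.1606]
tcp_rot: [[-0.995, 0.103, -0.001], [0.103, 0.995, -0.004], [0.001, -0.004, -1.0]]
contact_force: [-0.6, -9.5, -2.1]
finger_gap: 0.0194
t 8.43 ang -179.7 r 47.7 rel mm [-47.7  -0.3] Frad -0.4 Ftan(ccw+) 9.6 Fz -2.1 gap 0.0194 z 0.1606 [-0.16  0.26  0.3   2.07 -0.1   0.83  1.67]
```

```bash
python3 -m inch '[0,0.03,0,0,0,0,0,0.03,0,0,0,0]'; python3 g.py
```

```text
time: 8.68
eef_pos: [0.4767, -0.0844, 0.1605]
tcp_rot: [[-0.994, 0.106, -0.001], [0.106, 0.994, -0.009], [0.0, -0.009, -1.0]]
contact_force: [-1.6, -20.0, -1.1]
finger_gap: 0.0195
t 8.68 ang -180.0 r 47.7 rel mm [-47.7  -0. ] Frad -0.5 Ftan(ccw+) 20.1 Fz -1.1 gap 0.0195 z 0.1605 [-0.16  0.26  0.3   2.07 -0.09  0.83  1.66]
```

The wheel is hard on its stop: 20 N tangential, no movement, at the expected 180°. That was the first pass, so it started about half a turn open. Next I open it exactly two turns.

```bash
python3 -m inch '[0.002,-0.064,0,0,0,0,-0.059,-0.252,0,0,0,0,-0.219,-0.369,0,0,0,0,-0.417,-0.369,0,0,0,0,-0.577,-0.252,0,0,0,0]'|tail -2; python3 g.py
python3 -m inch '[-0.061,0.188,0,0,0,0,0,0.376,0,0,0,0,0.16,0.493,0,0,0,0,0.357,0.493,0,0,0,0,0.517,0.376,0,0,0,0]'|tail -2; python3 g.py
```

```text
contact_force: [-11.3, 3.1, 10.3]
finger_gap: 0.0193
t 9.3 ang -39.6 r 48.9 rel mm [ 37.7 -31.1] Frad -10.2 Ftan(ccw+) -5.9 Fz 10.3 gap 0.0193 z 0.1604 [-0.09  0.41  0.31  1.86 -0.15  0.9   1.76]
contact_force: [12.2, -3.9, -10.5]
finger_gap: 0.0194
t 9.93 ang 142.4 r 47.9 rel mm [-37.9  29.2] Frad -11.6 Ftan(ccw+) -5.6 Fz -10.5 gap 0.0194 z 0.1607 [-0.21  0.27  0.3   2.05 -0.11  0.83  1.63]
```

```bash
python3 -m inch '[0.061,-0.188,0,0,0,0,0,-0.376,0,0,0,0,-0.16,-0.493,0,0,0,0,-0.357,-0.493,0,0,0,0,-0.517,-0.376,0,0,0,0]'|tail -2; python3 g.py
python3 -m inch '[-0.061,0.188,0,0,0,0,0,0.376,0,0,0,0,0.16,0.493,0,0,0,0,0.357,0.493,0,0,0,0,0.517,0.376,0,0,0,0]'|tail -2; python3 g.py
python3 -m inch '[0.045,-0.099,0,0,0,0,0.059,-0.168,0,0,0,0,0.059,-0.168,0,0,0,0]'|tail -2; python3 g.py
```

```text
contact_force: [-11.0, 3.6, 10.2]
finger_gap: 0.0194
t 10.55 ang -39.6 r 48.8 rel mm [ 37.7 -31.1] Frad -10.3 Ftan(ccw+) -5.3 Fz 10.2 gap 0.0194 z 0.1604 [-0.1   0.41  0.33  1.86 -0.16  0.9   1.77]
contact_force: [11.4, -4.5, -10.0]
finger_gap: 0.0196
t 11.18 ang 142.4 r 47.8 rel mm [-37.9  29.2] Frad -11.4 Ftan(ccw+) -4.6 Fz -10.0 gap 0.0196 z 0.1607 [-0.22  0.27  0.32  2.05 -0.12  0.83  1.63]
contact_force: [-1.4, -0.8, 1.9]
finger_gap: 0.0196
t 11.55 ang -179.9 r 47.7 rel mm [-47.7  -0.1] Frad 1.3 Ftan(ccw+) 0.9 Fz 1.9 gap 0.0196 z 0.1605 [-0.18  0.26  0.33  2.07 -0.11  0.83  1.69]
```

```bash
python3 -m inch '[0,0,0,0,0,0,0,0,0,0,0,0]'|tail -2; python3 g.py; python3 - <<'E'
from h import *
a=cam("wrist")["image"];b=cam("scene")["image"]
cv2.imwrite("pics/f.png",np.vstack([a[:,:,::-1][:300],b[100:400,:,::-1]]))
E
```

```text
contact_force: [-3.5, -3.8, 2.3]
finger_gap: 0.0193
t 11.8 ang -180.0 r 47.6 rel mm [-47.6  -0. ] Frad 3.1 Ftan(ccw+) 4.1 Fz 2.3 gap 0.0193 z 0.1605 [-0.18  0.26  0.33  2.07 -0.11  0.83  1.69]
```

View pics/f.png

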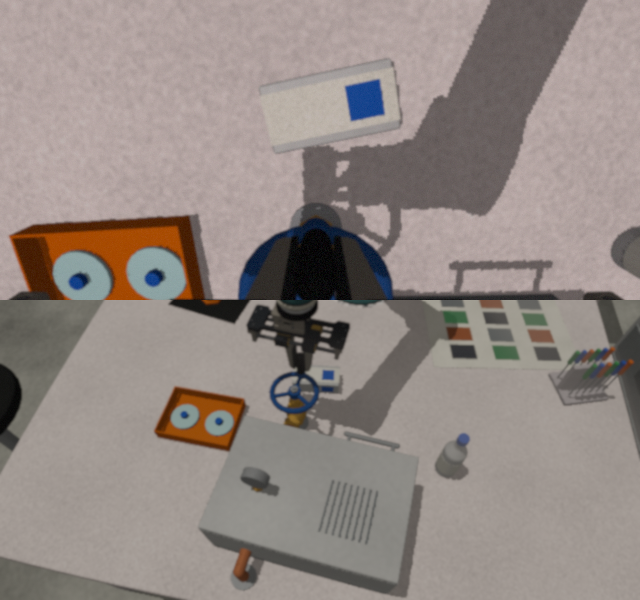

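The gripper holds the handle at the robot side of the wheel, between the fingers at (317,260). The drawer front no longer shows, leaving only the bar at (372,440). The bottle, carton and tray look unmoved.

```bash
python3 - <<'E'
from h import *
for n in("top","scene"):
    c=cam(n);P=pts(c);u=w2u(P)
    m=(abs(P[...,2]-.099)<.008)&(u[...,1]>.03)&(u[...,1]<.14)&(u[...,0]<-.02)&(u[...,0]>-.1)
    print(n,m.sum(),np.median(u[m],0))
print(ticket.close_job())
E
```

```text
top 259 [-0.03514633  0.08445004]
scene 299 [-0.03146743  0.08610273]
the job is handed in; nothing more can be done
None
```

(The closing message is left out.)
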